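# Roll the round stock onto the red line

### The arm

A 6-joint arm with a two-finger parallel gripper is mounted at the origin on the work surface. World frame = base frame: x ahead of the robot, y to its left, z up, the work surface at z = 0. Lengths are in m, angles in rad, forces in N, time in s.
With the tool pointing down it reaches from about 0.3 to 0.875 m from the base axis. Payload 6.4 kg.
Tool frame: the origin (TCP) lies at the very end of the fingers, on their centre line; the grasp point (between the pads) lies grip_point_offset behind it (grip_point_offset is the distance from the TCP to the grasp point, in m); y points along the fingers, x is the direction in which the jaws open and shut, and the axes are right-handed (so a half turn about y gives the same grasp; the last joint's range is limited). The gripper opens to 85 mm and grips with 20 to 120 N. Pads are 22 mm wide; open, the fingers measure 114 mm over their backs; the gripper's body (76 mm by 85 mm) begins 54 mm behind the grasp point. The pads swing forward as they close: fully open they stand 13 mm farther back than shut.
Start: joints at [-1.454, 0.181, 1.607, -0, 1.354, -0.206], TCP at [0.182, -0.545, 0.231] pointing down, gripper open.
Joint ranges: [-2.99, 2.99], [-0.89, 2.07], [0.3, 2.58], [-1.14, 4.28], [0, 2.63], [-3.12, 3.12]. Speed limits (rad/s): [2.57, 2.57, 3.01, 3.14, 3.14, 3.14].

### API

Orientations are given as a unit quaternion [w, x, y, z].
In Python, from bench import get_obs, camera, camera_model, hand_in, grip_point_offset gives the robot as it stands.
- The arm moves only by the shell command python3 -m jog 'ROWS'. ROWS is JSON, a list of rows, each a list of 7 numbers: the shift along the tool's x, y, z in mm, then the turn, a rotation vector about the tool's x, y, z in degrees, then the gripper's target within -1 to 1 (shut at 1, half-way at 0, fully open at -1). In form: [[x, y, z, ax, ay, az, grip], ...]. A call has 1 to 8 rows; each row shifts and turns the commanded pose from where the row before left it, along the tool's axes as they then stand; what a row does not reach is not made up. A row lasts 1/12 s, in which the tool goes at most 41.7 mm and 7.16 degrees, less where a joint would pass 70% of its speed; a pose out of reach is approached as far as the arm can. A call is refused whole if a number of a shift passes 41.7 or a number of a turn 7.16, either way. A call with a gripper value outside its range is refused whole. The fingers move at their own pace and stop on an object; the grip force is fixed at half the most. Time passes only in rows, so rows that do not move let the fingers close. It gives the time, the measured TCP pose, the force and the opening at its end, in the units of the state.
- get_obs(): the state, without advancing time (a new reading comes with each control period).
- camera(name): name is "scene" or "top" or "wrist"; returns the picture (420x560x3 uint8, blue, green, red); there is no depth.
- camera_model(name): a dict with "K" (3x3 intrinsics, pixels), "pose" (4x4, takes a point from camera to world coordinates). Camera axes: x right, y down, z forward; pixel columns grow to the right and rows downward; lengths in m; the calibration is good to about 2 mm. A picture is of the moment at which its call begins: read the wrist's pose just before it. camera_model takes no time and is no camera call; for the wrist camera it gives the pose at the moment of the call.
- hand_in(): hands the job in, once; it reports no verdict.
The state is a dict: "time_s": time; "q": joint angles; "dq": joint speeds; "joint_efforts": joint torques, N m; "eef_pos": TCP position; "eef_rot": TCP orientation; "wrist_force": force on the tool from outside, world axes, zero at the start; "torque": the same for the moment, N m; "opening": opening from 0.0 (shut) to 1.0 (fully open).
Only numpy, scipy, OpenCV 4.12 (cv2) and the standard library are available. Lean on these libraries where they do the work, as an engineer would, in place of code of your own. Each camera call takes 0.05 s, during which the arm holds its last target.

### The job

On the marking-out board, roll the lying length of round wooden stock onto the red line by pushing its top sideways with the fingertips, in as many strokes as it takes, so that it comes to rest centred over the line and parallel to it, the line showing at both ends. Only push it, never pinch, lift or carry it, and do not push it below its middle; then take the hand away and leave the other things on the bench where they stand.

Things in the scene. Friction and masses are not known exactly. Their poses are not given: they have to be found in the camera images.
- stock: Pale wooden cylinder lying on the board, 45 mm in diameter, 180 mm long, 0.16 kg, dark stripe on its upper side at the start. Origin at its centre, on the axis, 22.5 mm above the board. x: along the cylinder; z: through the stripe (turns as it rolls). Wood-on-wood friction 0.6; rolling at 50 mm/s it stops by itself within a few mm. Starts between the lines, nearly parallel, 65 to 115 mm from the red one.
- board: Fixed flat plywood marking-out board, 300 mm (its x) by 370 mm (its y) by 18 mm thick; origin at the centre of its underside, on the bench top. z up. Its flat upper face is 18 mm above the bench. Its x axis is parallel to both painted lines.
- red_line: Red painted line on the board's upper face, 280 mm long and 6 mm wide, flat (nothing to feel). Origin at its middle, on the board's upper face (18 mm above the bench). x axis: along the line; y axis: level, across the line; z up. This is the line wanted. It may be on either side of the board.
- blue_line: Blue painted line of the same size, parallel to the red one, 180 mm from it; not wanted. Same axes.
- glue: Standing yellow glue bottle with an orange cap, 54 mm in diameter, 150 mm tall, on the bench beside the board's +y end; origin at the centre of its foot. Leave alone.
- tin: Standing round green tin with a paper label and steel lid, 72 mm in diameter, 75 mm tall, on the bench beside the board's +y end, farther from the robot than the glue; origin at the centre of its foot. Leave alone.
- driver: Screwdriver lying on the bench beside the board's -y end, its x axis along it; origin under its middle. Leave alone.

How it is judged:
By the outcome, as a careful person would: the job done as asked, in the order asked, and still so for the second after the job is handed in, with the robot touching nothing.
It also fails if it takes over 54 s, if anything falls off the work surface, if the arm or the gripper's body presses on something with over 40 N, if the wrist force passes 120 N, or if a joint passes its speed limit or range.

## Working session

There is one attempt and no reset: what is moved stays moved. The work goes in short steps, Python scripts to look and compute and a shell command to move; the robot and the scene stay as the last step left them, time stands still between calls to the robot, and variables do not carry over. Pictures are saved under pics/ and viewed, and the job is handed in when it is done.

```bash
mkdir -p pics; ls; python3 - <<'E'
from bench import *
import cv2
o=get_obs();print(o)
print(grip_point_offset if not callable(grip_point_offset) else grip_point_offset())
for n in ("top","scene"):
    cv2.imwrite(f"pics/{n}0.png",camera(n)); m=camera_model(n); print(n,m)
E
```

```text
pics
{'time_s': 0.0, 'q': array([-1.45428790e+00,  1.81585372e-01,  1.60800081e+00, -2.08085596e-05,
        1.35376675e+00, -2.06284899e-01]), 'dq': array([ 1.72788730e-03, -4.31735437e-05, -9.92153147e-04,  8.08314457e-04,
        1.29423038e-04, -2.09571235e-03]), 'joint_efforts': array([-2.31405547e-04, -4.44874012e+01, -3.51338553e+01, -1.50296037e-04,
        8.97274003e-03,  7.40174642e-07]), 'eef_pos': array([ 0.1823537 , -0.54474524,  0.23036269]), 'eef_rot': array([ 0.57430558, -0.57339652,  0.4135772 , -0.41272683]), 'wrist_force': array([ 0.22934659,  0.93788569, -0.6394429 ]), 'torque': array([-0.05627996, -0.02781258, -0.01478584]), 'opening': 1.000139666131339}
0.0187
top {'K': array([[462.6100853 ,   0.        , 276.8436365 ],
       [  0.        , 462.6100853 , 200.90962699],
       [  0.        ,   0.        ,   1.        ]]), 'pose': array([[ 0.01620834, -0.99529175,  0.09555951,  0.45909668],
       [-0.99975056, -0.01466353,  0.01684619,  0.02536514],
       [-0.01536564, -0.09580873, -0.99528116,  1.05967508],
       [ 0.        ,  0.        ,  0.        ,  1.        ]])}
scene {'K': array([[386.53798865,   0.        , 277.72711339],
       [  0.        , 386.53798865, 217.78152686],
       [  0.        ,   0.        ,   1.        ]]), 'pose': array([[ 0.53700391,  0.70955813, -0.45623904,  0.92684681],
       [ 0.84356983, -0.44906074,  0.29450703, -0.20044013],
       [ 0.00409082, -0.54302092, -0.8397092 ,  0.75491961],
       [ 0.        ,  0.        ,  0.        ,  1.        ]])}
```

View pics/top0.png

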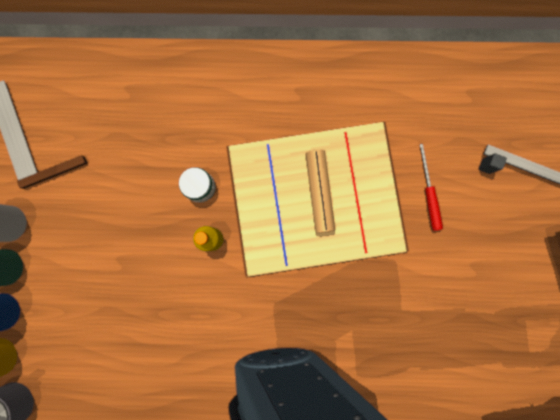

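View pics/scene0.png

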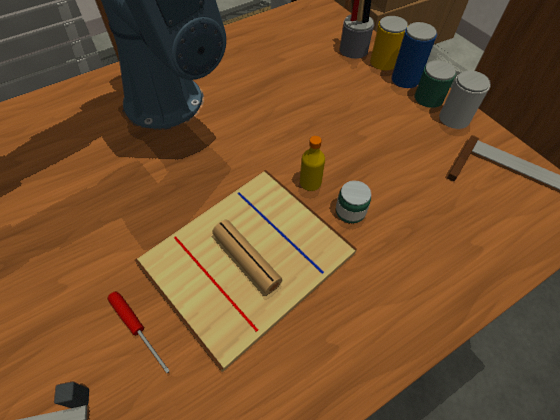

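The top picture shows the board at about columns 228–407 and rows 122–277. The stock lies around (320,192), the red line runs from (346,132) to (366,253) on the -y side, and the blue line is on the +y side. I'll enlarge it to read the points more closely.

```bash
python3 - <<'E'
import cv2
im=cv2.imread("pics/top0.png")
c=im[115:265,280:400]
cv2.imwrite("pics/top0c.png",cv2.resize(c,(480,600),interpolation=cv2.INTER_CUBIC))
E
```

```text
(no output)
```

View pics/top0c.png

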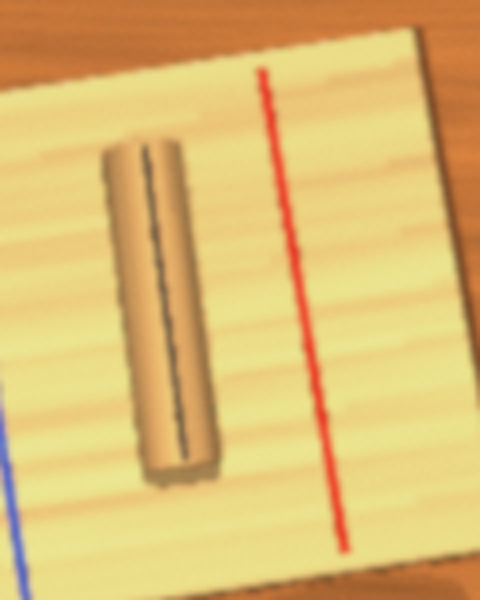

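```bash
cat > h.py <<'E'
import numpy as np, cv2
from bench import *
def ray(name,uv,z,m=None):
    m=m or camera_model(name); K=m["K"];P=m["pose"]
    d=P[:3,:3]@np.linalg.solve(K,[uv[0],uv[1],1.]); o=P[:3,3]
    return o+d*(z-o[2])/d[2]
def report(name,red,axis,m=None,zax=.0405):
    r=[ray(name,p,.018,m) for p in red]; a=[ray(name,p,zax,m) for p in axis]
    rc=(r[0]+r[1])/2; u=r[0]-r[1]; L=np.linalg.norm(u[:2]); u/=np.linalg.norm(u)
    if u[0]<0:u=-u
    n=np.array([-u[1],u[0],0])
    print("red",r,"len",L,"ang",np.degrees(np.arctan2(u[1],u[0])))
    print("stock",a,"len",np.linalg.norm(a[0]-a[1]))
    for q in a+[(a[0]+a[1])/2]: print(" along %.1f across %.1f mm"%((q-rc)@u*1e3,(q-rc)@n*1e3))
    v=a[0]-a[1]; v=v if v[0]>0 else -v
    print(" stock ang",np.degrees(np.arctan2(v[1],v[0])), "centre",(a[0]+a[1])/2,"redmid",rc)
E
python3 - <<'E'
from h import *
f=lambda p:(280+p[0]/4,115+p[1]/4)
report("top",[f((262,68)),f((345,552))],[f((142.5,150)),f((182.5,470))])
report("top",[f((262,68)),f((345,552))],[f((145,148)),f((186,460))],zax=.063)
from scipy.spatial.transform import Rotation as R
o=get_obs();w,x,y,z=o['eef_rot'];print(R.from_quat([x,y,z,w]).as_matrix())
E
```

```text
red [array([ 0.71993865, -0.1116583 ,  0.018     ]), array([ 0.4452851 , -0.15841453,  0.018     ])] len 0.27860495743365116 ang 9.661249003563995
stock [array([ 0.66681757, -0.04222915,  0.0405    ]), array([ 0.48885897, -0.06561612,  0.0405    ])] len 0.17948875642607617
 along 98.6 across 77.4 mm
 along -80.8 across 84.2 mm
 along 8.9 across 80.8 mm
 stock ang 7.486794935160834 centre [ 0.57783827 -0.05392263  0.0405    ] redmid [ 0.58261188 -0.13503641  0.018     ]
red [array([ 0.71993865, -0.1116583 ,  0.018     ]), array([ 0.4452851 , -0.15841453,  0.018     ])] len 0.27860495743365116 ang 9.661249003563995
stock [array([ 0.66335783, -0.04209111,  0.063     ]), array([ 0.49359156, -0.06545129,  0.063     ])] len 0.17136593804736827
 along 95.2 across 78.1 mm
 along -76.1 across 83.5 mm
 along 9.6 across 80.8 mm
 stock ang 7.834814171600567 centre [ 0.5784747 -0.0537712  0.063    ] redmid [ 0.58261188 -0.13503641  0.018     ]
[[ 3.17238395e-01 -1.94432847e-04  9.48345804e-01]
 [-9.48344554e-01  1.57102067e-03  3.17238299e-01]
 [-1.55155241e-03 -9.99998747e-01  3.13998744e-04]]
```

```bash
python3 -m jog '[[-17,2,22.5,0,0,0,-1],[-17,2,22.5,0,0,0,-1],[-17,2,22.5,0,0,0,-1],[-17,2,22.5,0,0,0,-1],[-17,2,22.5,0,0,0,-1],[-17,2,22.5,0,0,0,-1],[-17,2,22.5,0,0,0,-1],[-17,2,22.5,0,0,0,-1]]'
python3 -m jog '[[-17,2,22.5,0,0,0,-1],[-17,2,22.5,0,0,0,-1],[-17,2,22.5,0,0,0,-1],[-17,2,22.5,0,0,0,-1],[-17,2,22.5,0,0,0,-1],[-17,2,22.5,0,0,0,-1],[-17,2,22.5,0,0,0,-1],[-17,2,22.5,0,0,0,-1]]'
python3 -m jog '[[-17,2,22.5,0,0,0,-1],[-17,2,22.5,0,0,0,-1],[-17,2,22.5,0,0,0,-1],[-17,2,22.5,0,0,0,-1],[-17,2,22.5,0,0,0,-1],[-17,2,22.5,0,0,0,-1],[-17,2,22.5,0,0,0,-1],[-17,2,22.5,0,0,0,-1]]'
python3 -m jog '[[0,0,0,0,-6.8,0,-1],[0,0,0,0,-6.8,0,-1],[0,0,0,0,-6.8,0,-1],[0,0,0,0,-6.8,0,-1],[0,0,0,0,-6.8,0,-1],[0,0,0,0,-6.8,0,-1],[0,0,0,0,-6.8,0,-1],[0,0,0,0,-6.8,0,-1]]'
python3 -m jog '[[0,0,0,0,-6.7,0,-1],[0,0,0,0,-6.7,0,-1],[0,0,0,0,-6.7,0,-1],[0,0,0,0,-6.7,0,-1],[0,0,0,0,0,0,-1],[0,0,0,0,0,0,-1]]'
python3 - <<'E'
from h import *
from scipy.spatial.transform import Rotation as R
o=get_obs();w,x,y,z=o['eef_rot'];M=R.from_quat([x,y,z,w]).as_matrix();print(o['eef_pos'],M,o['wrist_force'],np.degrees(np.arctan2(M[1,0],M[0,0])))
m=camera_model("wrist");print(m);np.save("wm1.npy",m["pose"])
cv2.imwrite("pics/w1.png",camera("wrist"));cv2.imwrite("pics/s1.png",camera("scene"))
E
```

```text
time_s: 0.77
eef_pos: [0.3104, -0.3578, 0.2148]
eef_rot: [0.574, -0.574, 0.413, -0.413]
wrist_force: [0.5, -0.5, 0.6]
opening: 1.0
time_s: 1.43
eef_pos: [0.4379, -0.1717, 0.1989]
eef_rot: [0.574, -0.574, 0.413, -0.413]
wrist_force: [0.6, -0.1, 0.0]
opening: 0.998
time_s: 2.1
eef_pos: [0.5654, 0.0143, 0.1827]
eef_rot: [-0.574, 0.574, -0.413, 0.413]
wrist_force: [0.1, -0.3, -0.1]
opening: 1.001
time_s: 2.77
eef_pos: [0.5648, 0.013, 0.1828]
eef_rot: [0.7, -0.7, 0.103, -0.103]
wrist_force: [0.4, 0.7, 0.6]
opening: 1.002
time_s: 3.27
eef_pos: [0.5649, 0.013, 0.1829]
eef_rot: [0.705, -0.705, -0.058, 0.059]
wrist_force: [-0.0, 0.2, 0.7]
opening: 0.999
[0.56485807 0.01297528 0.18292277] [[ 9.86297275e-01 -6.67117297e-04 -1.64976486e-01]
 [ 1.64976633e-01  1.70262857e-04  9.86297461e-01]
 [-6.29886729e-04 -9.99999763e-01  2.77988557e-04]] [-0.04394993  0.21730056  0.74188672] 9.49587892741728
{'K': array([[334.22515466,   0.        , 274.24346573],
       [  0.        , 334.22515466, 203.80866718],
       [  0.        ,   0.        ,   1.        ]]), 'pose': array([[ 9.86245406e-01,  1.59844311e-01,  4.20689421e-02,
         5.54955642e-01],
       [ 1.65286036e-01, -9.52639772e-01, -2.55260632e-01,
         7.85689087e-02],
       [-7.25412599e-04,  2.58703034e-01, -9.65956631e-01,
         3.25688086e-01],
       [ 0.00000000e+00,  0.00000000e+00,  0.00000000e+00,
         1.00000000e+00]])}
```

View pics/w1.png

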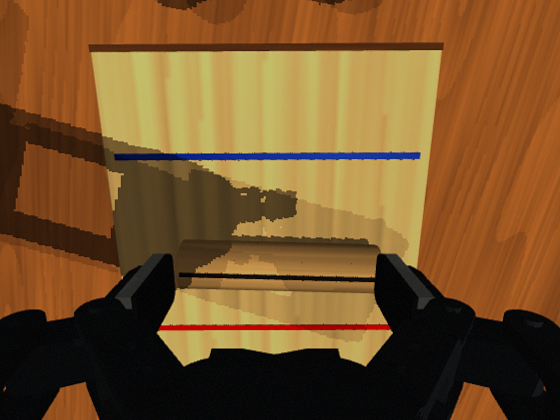

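View pics/s1.png

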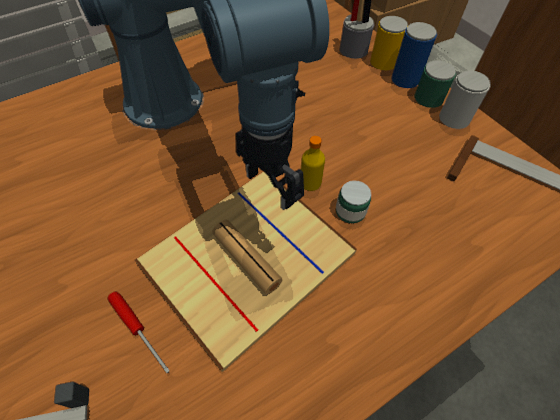

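```bash
python3 - <<'E'
from h import *
print("glue cap",ray("top",(201,238),.15),"tin lid",ray("top",(195,183),.075))
# predicted pixel of open fingertips in wrist cam: tool pts
m=camera_model("wrist");P=m["pose"];K=m["K"]
o=get_obs();from scipy.spatial.transform import Rotation as R
w,x,y,z=o['eef_rot'];M=R.from_quat([x,y,z,w]).as_matrix()
for nm in("wrist","scene"):
  m=camera_model(nm);P=m["pose"];K=m["K"]
  for p in [(sx*.0425,yy,zz) for sx in(-1,1) for yy in(0,-.013) for zz in(-.011,.011)]:
    q=o['eef_pos']+M@np.array(p); c=P[:3,:3].T@(q-P[:3,3]); c=K@c; print(nm,p,(c[:2]/c[2]).round(1))
for n,b in(("w1",(90,230,230,110)),("s1",(225,120,100,110))):
  im=cv2.imread(f"pics/{n}.png"); x,y,w,h=b; 
  im=im[y:y+h,x:x+w]; s=min(800/w,600/h); cv2.imwrite(f"pics/{n}c.png",cv2.resize(im,None,fx=s,fy=s,interpolation=cv2.INTER_CUBIC)); print(s)
E
```

```text
glue cap [0.4710112 0.1886493 0.15     ] tin lid [0.58976619 0.21883103 0.075     ]
wrist (-0.0425, 0, -0.011) [182.2 283.7]
wrist (-0.0425, 0, 0.011) [178.8 240. ]
wrist (-0.0425, -0.013, -0.011) [174.2 298.3]
wrist (-0.0425, -0.013, 0.011) [170.2 251.3]
wrist (0.0425, 0, -0.011) [362.1 283.7]
wrist (0.0425, 0, 0.011) [365.4 240.1]
wrist (0.0425, -0.013, -0.011) [369.7 298.4]
wrist (0.0425, -0.013, 0.011) [373.6 251.4]
scene (-0.0425, 0, -0.011) [249.2 184.3]
scene (-0.0425, 0, 0.011) [258.1 178.1]
scene (-0.0425, -0.013, -0.011) [248.8 179.9]
scene (-0.0425, -0.013, 0.011) [257.9 173.7]
scene (0.0425, 0, -0.011) [279.7 212.5]
scene (0.0425, 0, 0.011) [288.8 205.7]
scene (0.0425, -0.013, -0.011) [279.8 208.4]
scene (0.0425, -0.013, 0.011) [289.  201.6]
3.4782608695652173
5.454545454545454
```

View pics/w1c.png

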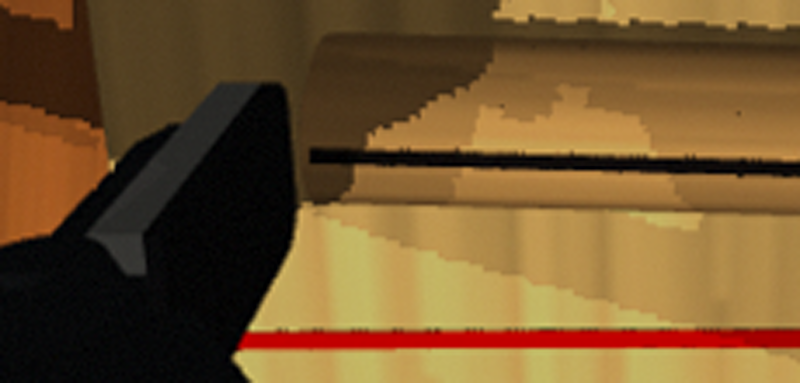

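View pics/s1c.png

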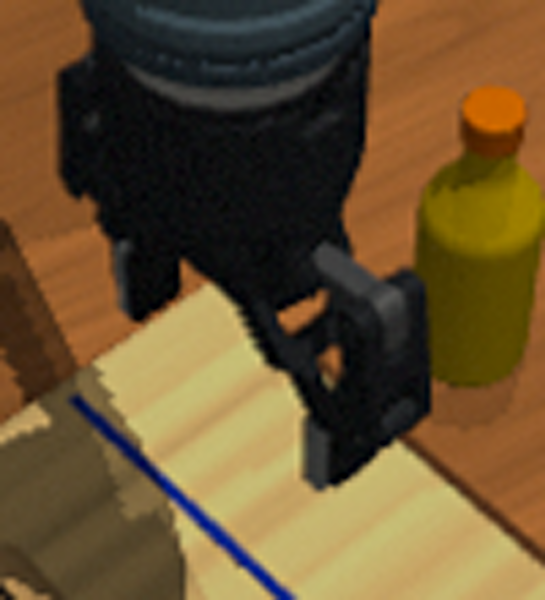

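The wrist view, with fingertip corners near (172,254) and (175,288), matches open tips about 13 mm behind the TCP, so tip height is TCP z + 13 mm. The glue and tin are well clear. I'll lower behind the stock.

```bash
python3 -m jog '[[0,18,0,0,-0.2,0,-1],[0,18,0,0,0,0,-1],[0,18,0,0,0,0,-1],[0,18,0,0,0,0,-1],[0,18,0,0,0,0,-1],[0,18,0,0,0,0,-1],[0,18,0,0,0,0,-1],[0,18,0,0,0,0,-1]]'
python3 -m jog '[[0,2,0,0,0,0,-1],[0,0,0,0,0,0,-1],[0,0,0,0,0,0,-1]]'
python3 - <<'E'
from h import *
print(get_obs()['eef_pos'])
cv2.imwrite("pics/w2.png",camera("wrist"));cv2.imwrite("pics/s2.png",cv2.resize(camera("scene")[120:330,150:400],None,fx=2.8,fy=2.8,interpolation=cv2.INTER_CUBIC))
E
```

```text
time_s: 4.03
eef_pos: [0.5651, 0.0129, 0.0385]
eef_rot: [-0.705, 0.705, 0.06, -0.06]
wrist_force: [-1.1, 0.2, -0.3]
opening: 1.002
time_s: 4.28
eef_pos: [0.5656, 0.0128, 0.038]
eef_rot: [-0.704, 0.705, 0.061, -0.06]
wrist_force: [0.7, 0.5, 1.2]
opening: 1.0
[0.56558689 0.01283803 0.03797992]
```

View pics/w2.png

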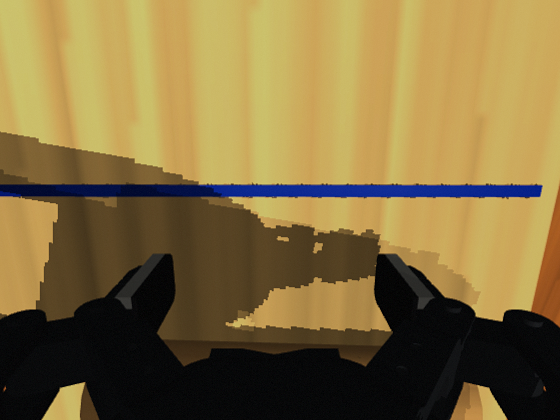

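View pics/s2.png

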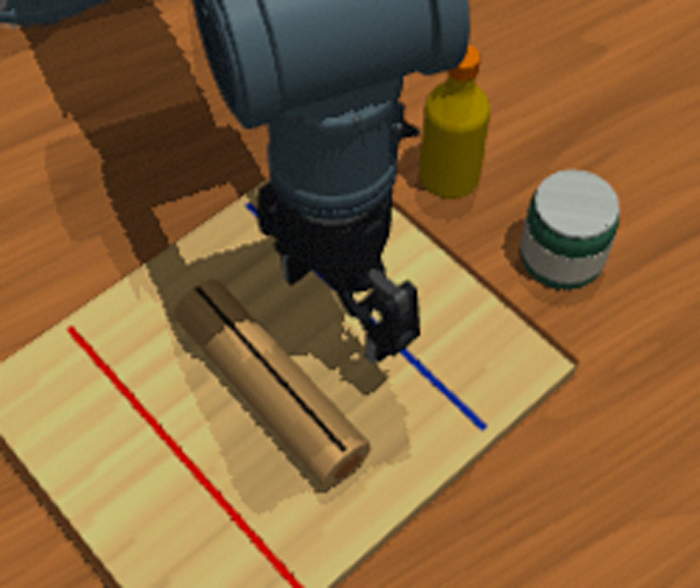

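Blue line is at row 190 of the wrist view. The scene view shows the fingers behind the stock, with both it and the glue clear. I'll go 2 mm lower and start pushing.

```bash
python3 -m jog '[[0,2,-3,0,0,0,-1],[0,0,-4,0,0,0,-1],[0,0,-4,0,0,0,-1],[0,0,-4,0,0,0,-1],[0,0,-4,0,0,0,-1],[0,0,-4,0,0,0,-1],[0,0,-4,0,0,0,-1],[0,0,-3,0,0,0,-1]]'
python3 -m jog '[[0,0,-3,0,0,0,-1],[0,0,-3,0,0,0,-1],[0,0,-3,0,0,0,-1],[0,0,-3,0,0,0,-1],[0,0,-3,0,0,0,-1],[0,0,-3,0,0,0,-1],[0,0,-2,0,0,0,-1],[0,0,-1,0,0,0,-1]]'
python3 - <<'E'
from h import *
print(get_obs()['eef_pos'],get_obs()['wrist_force'])
cv2.imwrite("pics/s3.png",cv2.resize(camera("scene")[120:330,150:400],None,fx=2.8,fy=2.8,interpolation=cv2.INTER_CUBIC))
E
```

```text
time_s: 5.05
eef_pos: [0.5704, -0.0173, 0.0353]
eef_rot: [-0.704, 0.705, 0.061, -0.061]
wrist_force: [-0.9, 0.7, 0.3]
opening: 0.999
time_s: 5.72
eef_pos: [0.5734, -0.0345, 0.0385]
eef_rot: [0.706, -0.703, -0.06, 0.061]
wrist_force: [-11.8, 16.6, 35.1]
opening: 0.996
[ 0.57337927 -0.03450519  0.03848579] [-11.7707649   16.57462241  35.08364498]
```

View pics/s3.png

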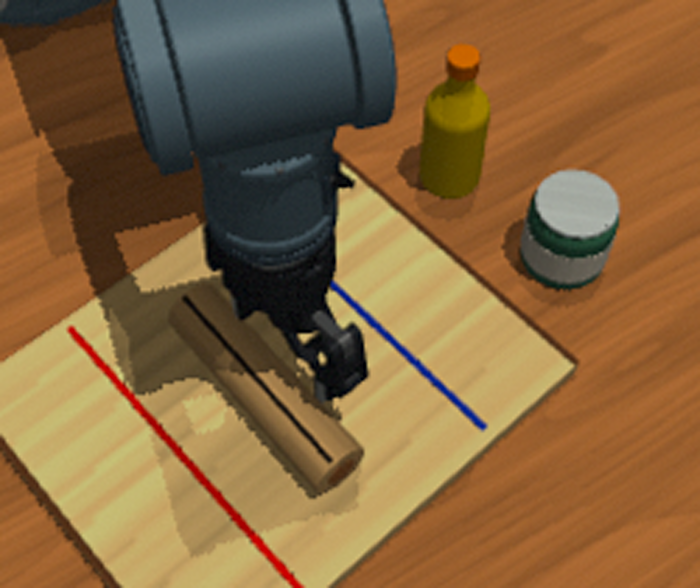

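The stock has rolled about 8 mm toward the red line. The upward force has reached 35 N, so the fingertips are wedging on its shoulder. I'll back off, lift, re-measure, and then roll it with light strokes of the tips on its crown.

```bash
python3 -m jog '[[0,0,4,0,0,0,-1],[0,0,8,0,0,0,-1],[0,-5,12,0,0,0,-1],[0,-20,12,0,0,0,-1],[0,-25,12,0,0,0,-1],[0,-25,12,0,0,0,-1],[0,-25,0,0,0,0,-1],[0,-25,0,0,0,0,-1]]'
python3 -m jog '[[0,-20,0,0,0,0,-1],[0,0,0,0,0,0,-1],[0,0,0,0,0,0,-1]]'
python3 - <<'E'
from h import *
o=get_obs();print(o['eef_pos'],o['wrist_force'])
m=camera_model("wrist");np.save("wm4.npy",m["pose"])
cv2.imwrite("pics/w4.png",camera("wrist"));t=camera("top");cv2.imwrite("pics/t4.png",t)
c=t[115:265,280:400];cv2.imwrite("pics/t4c.png",cv2.resize(c,(480,600),interpolation=cv2.INTER_CUBIC))
E
```

```text
time_s: 6.43
eef_pos: [0.563, 0.023, 0.1614]
eef_rot: [0.704, -0.704, -0.061, 0.062]
wrist_force: [0.1, 0.4, 0.0]
opening: 1.003
time_s: 6.68
eef_pos: [0.5643, 0.022, 0.1816]
eef_rot: [-0.704, 0.705, 0.062, -0.06]
wrist_force: [-0.2, 0.8, -0.8]
opening: 0.999
[0.56434521 0.02201146 0.18161742] [-0.17967792  0.79049745 -0.79743557]
```

View pics/w4.png

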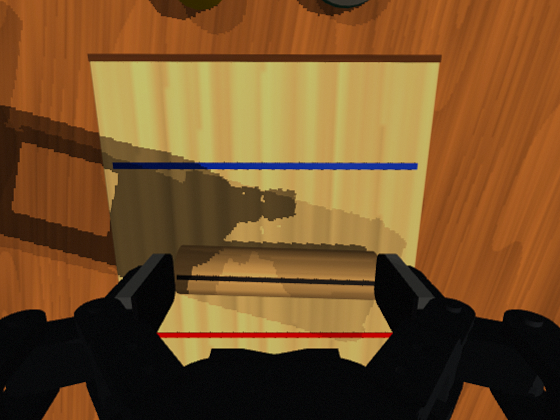

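View pics/t4c.png

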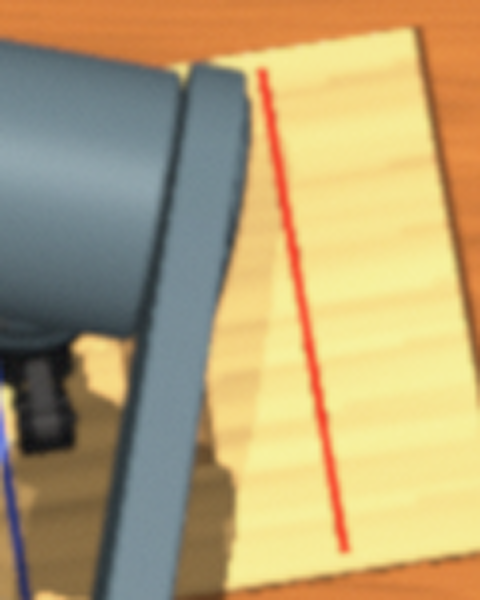

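```bash
cat >> h.py <<'E'
def wrist_measure(Pm,upper,lower,red):
    m={"K":camera_model("wrist")["K"],"pose":Pm}; C=Pm[:3,3]
    r=[ray("wrist",p,.018,m) for p in red]; u=r[1]-r[0];u/=np.linalg.norm(u); n=np.array([-u[1],u[0],0])
    rc=r[0]; redmid=np.array([.58261,-.13504,.018])
    print("red-vs-top check across mm",((r[0]-redmid)@n*1e3).round(1),"ang",np.degrees(np.arctan2(u[1],u[0])).round(2))
    out=[]
    for a,b in zip(upper,lower):
        A=[]
        for p in(a,b):
            q=ray("wrist",p,.0405,m); d=q-C; A.append(np.arctan2(d@n,-d[2]))
        t=(A[0]+A[1])/2; acr=C@n+np.tan(t)*(C[2]-.0405)-rc@n
        al=(ray("wrist",((a[0]+b[0])/2,(a[1]+b[1])/2),.0405,m)-redmid)@u
        out.append((al*1e3,acr*1e3)); print("along %.1f across %.1f"%out[-1], "half-angle r est mm",round(np.sin((A[0]-A[1])/2)*np.hypot((C[2]-.0405),np.tan(t)*(C[2]-.0405))*1e3,1))
    print("mid",np.mean(out,0),"rel ang",np.degrees(np.arctan2(out[1][1]-out[0][1],out[1][0]-out[0][0])))
    return out
E
python3 - <<'E'
from h import *
im=cv2.imread("pics/w4.png")[235:345,150:400]
cv2.imwrite("pics/w4c.png",cv2.resize(im,None,fx=3.2,fy=3.2,interpolation=cv2.INTER_CUBIC))
wrist_measure(np.load("wm1.npy"),[(182,241),(372,246)],[(178,289),(372,294)],[(160,328),(390,327)])
E
```

```text
red-vs-top check across mm -2.7 ang 9.83
along -79.3 across 83.4 half-angle r est mm 21.9
along 99.4 across 77.4 half-angle r est mm 21.9
mid [10.05589813 80.42199997] rel ang -1.913078537376567
```

View pics/w4c.png

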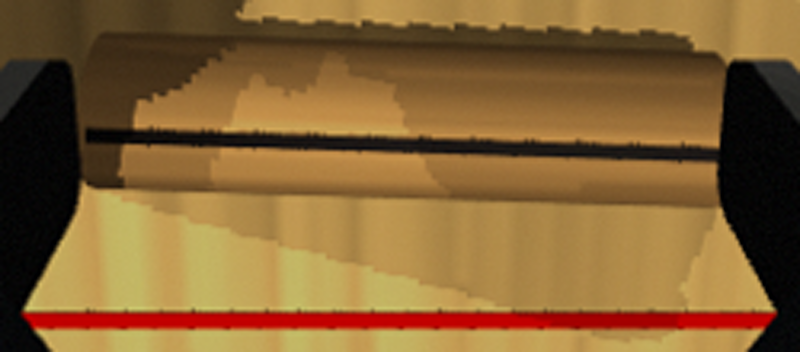

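```bash
python3 - <<'E'
from h import *
wrist_measure(np.load("wm4.npy"),[(181.3,245.3),(373.4,251.3)],[(179.7,293.4),(374.4,299.7)],[(157.8,335),(392.2,335)])
E
```

```text
red-vs-top check across mm -2.2 ang 9.82
along -76.6 across 87.5 half-angle r est mm 21.8
along 103.4 across 81.4 half-angle r est mm 22.0
mid [13.39542682 84.43350523] rel ang -1.9463919503472098
```

Stock is now 84.4 mm from the red line and 1.95° off parallel; the wrist and top views agree on the method. I'll move over the crown, offset so the contact starts near the front of the tips.

```bash
python3 -m jog '[[1,0,-11,0,0,0,-1],[1,0,-11,0,0,0,-1],[1,0,-11,0,0,0,-1],[1,0,-11,0,0,0,-1],[1,0,-11,0,0,0,-1],[0,0,-11,0,0,0,-1],[0,0,0,0,0,0,-1]]'
python3 -m jog '[[0,20,0,0,0,0,-1],[0,25,0,0,0,0,-1],[0,25,0,0,0,0,-1],[0,25,0,0,0,0,-1],[0,20,0,0,0,0,-1],[0,10,0,0,0,0,-1],[0,0,0,0,0,0,-1],[0,0,0,0,0,0,-1]]'
python3 - <<'E'
from h import *
o=get_obs();p=o['eef_pos'];d=p-np.array([.58261,-.13504,.018]);u=np.array([.9855,.1696,0]);n=np.array([-.1696,.9855,0])
print(p,d@u*1e3,d@n*1e3,o['wrist_force'])
E
```

```text
time_s: 7.37
eef_pos: [0.5803, -0.0451, 0.1802]
eef_rot: [-0.704, 0.705, 0.06, -0.06]
wrist_force: [-0.3, 0.4, 0.7]
opening: 0.995
time_s: 8.03
eef_pos: [0.5799, -0.0424, 0.0554]
eef_rot: [0.705, -0.704, -0.061, 0.061]
wrist_force: [0.3, -0.1, 0.8]
opening: 0.999
[ 0.57989954 -0.04235651  0.05544336] 13.047964255079307 91.79927554460197 [ 0.31233643 -0.14395292  0.79701647]
```

```bash
python3 -m jog '[[0,1.5,0,0,0,0,-1],[0,1.5,0,0,0,0,-1],[0,1,0,0,0,0,-1],[0,0,0,0,0,0,-1]]'; python3 -m jog '[[0,1,0,0,0,0,-1],[0,0,0,0,0,0,-1]]'; python3 -m jog '[[0,1,0,0,0,0,-1],[0,0,0,0,0,0,-1]]'
```

```text
time_s: 8.37
eef_pos: [0.5803, -0.0424, 0.052]
eef_rot: [-0.704, 0.705, 0.061, -0.061]
wrist_force: [0.5, -0.3, 0.3]
opening: 0.996
time_s: 8.53
eef_pos: [0.5799, -0.0424, 0.0505]
eef_rot: [-0.704, 0.705, 0.061, -0.061]
wrist_force: [0.2, 0.0, -0.8]
opening: 0.999
time_s: 8.7
eef_pos: [0.58, -0.0425, 0.0497]
eef_rot: [-0.704, 0.705, 0.061, -0.061]
wrist_force: [-0.7, -0.2, 1.9]
opening: 0.998
```

```bash
python3 -m jog '[[0,0.7,0,0,0,0,-1],[0,0,0,0,0,0,-1]]'
```

```text
time_s: 8.87
eef_pos: [0.5801, -0.0426, 0.0495]
eef_rot: [-0.704, 0.705, 0.061, -0.061]
wrist_force: [-1.5, -0.5, 7.2]
opening: 1.001
```

Contact is made at 7 N. First stroke is 28 mm of tip travel, with a 4° turn to square the stock to the line.

```bash
python3 -m jog '[[0,0,-2,0,-0.5,0,-1],[0,0,-3,0,-0.5,0,-1],[0,0,-4,0,-0.5,0,-1],[0,0,-5,0,-0.5,0,-1],[0,0,-5,0,-0.5,0,-1],[0,0,-4,0,-0.5,0,-1],[0,0,-3,0,-0.5,0,-1],[0,0,-2,0,-0.4,0,-1]]'; python3 -m jog '[[0,0,0,0,0,0,-1],[0,0,0,0,0,0,-1]]'
```

```text
time_s: 9.53
eef_pos: [0.586, -0.0706, 0.0497]
eef_rot: [-0.702, 0.702, 0.085, -0.084]
wrist_force: [-3.0, -2.0, 8.5]
opening: 1.0
time_s: 9.7
eef_pos: [0.586, -0.0705, 0.0497]
eef_rot: [-0.702, 0.702, 0.085, -0.084]
wrist_force: [-1.9, 0.0, 8.8]
opening: 1.004
```

```bash
python3 -m jog '[[0,-5,0,0,0,0,-1],[0,-20,0,0,0.9,0,-1],[0,-25,10,0,1,0,-1],[0,-25,15,0,1,0,-1],[0,-25,15,0,1,0,-1],[0,-20,15,0,0,0,-1],[0,-10,15,0,0,0,-1],[0,0,0,0,0,0,-1]]'; python3 -m jog '[[0,0,0,0,0,0,-1],[0,0,0,0,0,0,-1]]'
python3 - <<'E'
from h import *
o=get_obs();print(o['eef_pos'],o['wrist_force'])
m=camera_model("wrist");np.save("wm5.npy",m["pose"])
w=camera("wrist");cv2.imwrite("pics/w5.png",w)
im=w[200:350,150:400]
cv2.imwrite("pics/w5c.png",cv2.resize(im,None,fx=3.2,fy=3.2,interpolation=cv2.INTER_CUBIC))
E
```

```text
time_s: 10.37
eef_pos: [0.5731, 0.0012, 0.1813]
eef_rot: [-0.704, 0.704, 0.063, -0.06]
wrist_force: [0.3, -0.4, 0.5]
opening: 1.0
time_s: 10.53
eef_pos: [0.5714, -0.0011, 0.1771]
eef_rot: [0.705, -0.704, -0.06, 0.062]
wrist_force: [0.1, -0.9, 0.3]
opening: 1.005
[ 0.57139863 -0.00110644  0.17712624] [ 0.11558476 -0.94134933  0.2715287 ]
```

View pics/w5c.png

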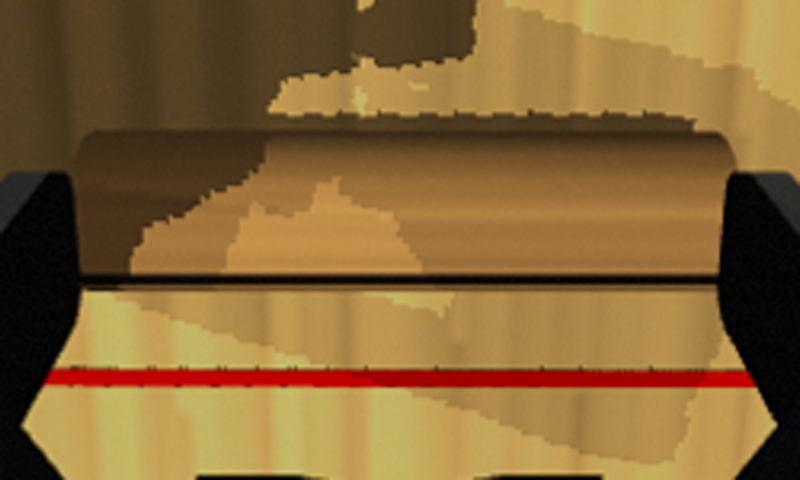

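```bash
python3 - <<'E'
from h import *
wrist_measure(np.load("wm5.npy"),[(177,240.9),(378,240.9)],[(177,290.9),(378,290.9)],[(165,318.1),(385,318.1)])
o=get_obs();p=o['eef_pos'];d=p-np.array([.58261,-.13504,.018]);u=np.array([.9855,.1696,0]);n=np.array([-.1696,.9855,0])
print(p,d@u*1e3,d@n*1e3)
E
```

```text
red-vs-top check across mm -2.5 ang 10.02
along -75.7 across 69.6 half-angle r est mm 22.3
along 107.3 across 69.6 half-angle r est mm 22.3
mid [15.78825711 69.59757272] rel ang -0.023049102982862467
[ 0.57129402 -0.00139706  0.17684819] 11.513949014602792 133.62431012205022
```

Stroke one rolled it 15 mm and it is now parallel (0.0°), 69.6 mm from the line. Second stroke: 36 mm of tip travel.

```bash
python3 -m jog '[[1,10,-10,0,0,0,-1],[1,15,-12,0,0,0,-1],[1,20,-12,0,0,0,-1],[1,25,-12,0,0,0,-1],[0,25,-11,0,0,0,-1],[0,20,0,0,0,0,-1],[0,8,0,0,0,0,-1],[0,2,0,0,0,0,-1]]'; python3 -m jog '[[0,1,0,0,0,0,-1],[0,1,0,0,0,0,-1],[0,0.5,0,0,0,0,-1],[0,0,0,0,0,0,-1],[0,0,0,0,0,0,-1]]'
```

```text
time_s: 11.25
eef_pos: [0.5838, -0.0572, 0.0504]
eef_rot: [0.705, -0.704, -0.059, 0.062]
wrist_force: [-0.4, 0.2, 1.4]
opening: 1.003
time_s: 11.67
eef_pos: [0.5865, -0.0565, 0.052]
eef_rot: [-0.704, 0.705, 0.062, -0.061]
wrist_force: [0.1, 0.5, -0.6]
opening: 1.004
```

```bash
python3 -m jog '[[0,1,0,0,0,0,-1],[0,1,0,0,0,0,-1],[0,0.5,0,0,0,0,-1],[0,0.4,0,0,0,0,-1],[0,0,0,0,0,0,-1],[0,0,0,0,0,0,-1]]'
```

```text
time_s: 12.17
eef_pos: [0.5864, -0.0568, 0.0495]
eef_rot: [-0.704, 0.705, 0.061, -0.061]
wrist_force: [-2.7, -0.3, 8.1]
opening: 0.996
```

```bash
python3 -m jog '[[0,0,-3,0,0,0,-1],[0,0,-5,0,0,0,-1],[0,0,-5,0,0,0,-1],[0,0,-6,0,0,0,-1],[0,0,-6,0,0,0,-1],[0,0,-5,0,0,0,-1],[0,0,-4,0,0,0,-1],[0,0,-2,0,0,0,-1]]'; python3 -m jog '[[0,0,0,0,0,0,-1],[0,-4,0,0,0,0,-1],[0,-10,0,0,0,0,-1],[0,-5,5,0,0,0,-1],[0,0,5,0,0,0,-1],[0,0,5,0,0,0,-1],[0,0,3,0,0,0,-1],[0,0,0,0,0,0,-1]]'
```

```text
time_s: 12.83
eef_pos: [0.5927, -0.093, 0.0496]
eef_rot: [-0.704, 0.705, 0.061, -0.061]
wrist_force: [-2.3, -0.7, 8.3]
opening: 1.002
time_s: 13.5
eef_pos: [0.5884, -0.0731, 0.0667]
eef_rot: [0.705, -0.704, -0.061, 0.062]
wrist_force: [0.2, -0.1, 0.2]
opening: 1.002
```

```bash
python3 -m jog '[[0,5,-2,0,0,0,-1],[0,6,0,0,0,0,-1],[0,3,0,0,0,0,-1],[0,1.5,0,0,0,0,-1],[0,1,0,0,0,0,-1],[0,0.6,0,0,0,0,-1],[0,0,0,0,0,0,-1],[0,0,0,0,0,0,-1]]'
```

```text
time_s: 14.17
eef_pos: [0.5895, -0.0763, 0.0502]
eef_rot: [-0.704, 0.705, 0.061, -0.061]
wrist_force: [-0.6, 0.4, -0.4]
opening: 0.999
```

```bash
python3 -m jog '[[0,0.5,0,0,0,0,-1],[0,0.5,0,0,0,0,-1],[0,0.3,0,0,0,0,-1],[0,0,0,0,0,0,-1]]'
```

```text
time_s: 14.5
eef_pos: [0.5897, -0.0765, 0.0497]
eef_rot: [-0.704, 0.705, 0.061, -0.061]
wrist_force: [-1.8, 0.2, 5.5]
opening: 1.002
```

```bash
python3 -m jog '[[0,0.2,-3,0,0,0,-1],[0,0,-5,0,0,0,-1],[0,0,-5,0,0,0,-1],[0,0,-6,0,0,0,-1],[0,0,-5,0,0,0,-1],[0,0,-5,0,0,0,-1],[0,0,-3,0,0,0,-1],[0,0,-2,0,0,0,-1]]'; python3 -m jog '[[0,0,0,0,0,0,-1],[0,-4,0,0,0,0,-1],[0,-15,0,0,0,0,-1],[0,-25,10,0,0,0,-1],[0,-25,15,0,0,0,-1],[0,-25,15,0,0,0,-1],[0,-20,15,0,0,0,-1],[0,-15,15,0,0,0,-1]]'; python3 -m jog '[[0,0,0,0,0,0,-1],[0,0,0,0,0,0,-1],[0,0,0,0,0,0,-1]]'
python3 - <<'E'
from h import *
o=get_obs();print(o['eef_pos'],o['wrist_force'])
m=camera_model("wrist");np.save("wm6.npy",m["pose"])
w=camera("wrist");cv2.imwrite("pics/w6.png",w)
im=w[200:350,150:400]
cv2.imwrite("pics/w6c.png",cv2.resize(im,None,fx=3.2,fy=3.2,interpolation=cv2.INTER_CUBIC))
E
```

```text
time_s: 15.17
eef_pos: [0.5957, -0.1106, 0.0496]
eef_rot: [-0.704, 0.705, 0.061, -0.061]
wrist_force: [-2.2, -0.3, 5.4]
opening: 0.998
time_s: 15.83
eef_pos: [0.5838, -0.0402, 0.1801]
eef_rot: [-0.704, 0.705, 0.062, -0.06]
wrist_force: [0.5, -0.3, -0.4]
opening: 1.0
time_s: 16.08
eef_pos: [0.5827, -0.041, 0.1767]
eef_rot: [0.704, -0.704, -0.061, 0.061]
wrist_force: [-0.5, 0.3, -0.2]
opening: 1.004
[ 0.58271386 -0.04101534  0.17672395] [-0.5498829   0.27896356 -0.23009778]
```

View pics/w6c.png

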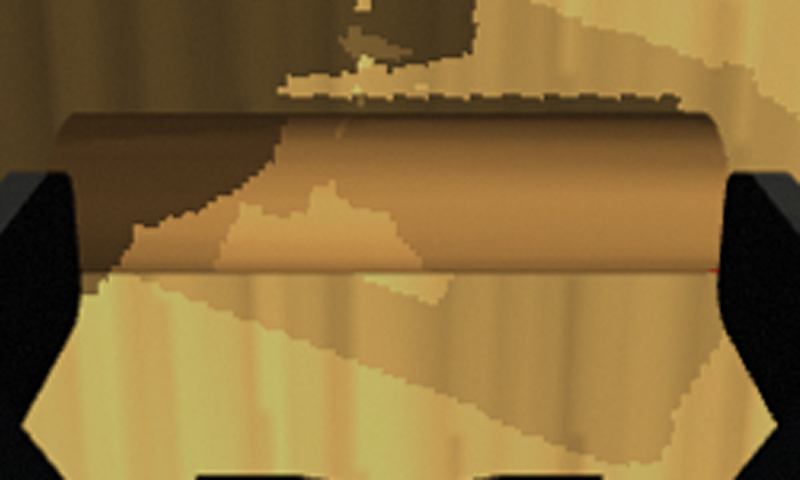

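```bash
cat >> h.py <<'E'
def wm2(Pm,upper,lower,off=-2.4,ang=9.75):
    m={"K":camera_model("wrist")["K"],"pose":Pm}; C=Pm[:3,3]; a=np.radians(ang)
    u=np.array([np.cos(a),np.sin(a),0]); n=np.array([-u[1],u[0],0]); rc=np.array([.58261,-.13504,.018])
    out=[]
    for a,b in zip(upper,lower):
        A=[]
        for p in(a,b):
            q=ray("wrist",p,.0405,m); d=q-C; A.append(np.arctan2(d@n,-d[2]))
        t=sum(A)/2; acr=(C-rc)@n+np.tan(t)*(C[2]-.0405)-off/1e3
        al=(ray("wrist",((a[0]+b[0])/2,(a[1]+b[1])/2),.0405,m)-rc)@u
        out.append((al*1e3,acr*1e3)); print("along %.1f across %.1f"%out[-1],"r",round(np.sin((A[0]-A[1])/2)*np.hypot(1,np.tan(t))*(C[2]-.0405)*1e3,1))
    print("mid",np.mean(out,0),"rel ang",np.degrees(np.arctan2(out[1][1]-out[0][1],out[1][0]-out[0][0])))
E
python3 - <<'E'
from h import *
wm2(np.load("wm5.npy"),[(177,240.9),(378,240.9)],[(177,290.9),(378,290.9)])
wm2(np.load("wm6.npy"),[(167,235.3),(377,235.3)],[(167,284.7),(377,284.7)])
o=get_obs();p=o['eef_pos'];d=p-np.array([.58261,-.13504,.018]);u=np.array([.9855,.1696,0]);n=np.array([-.1696,.9855,0])
print(p,d@u*1e3,d@n*1e3)
s=camera("scene");cv2.imwrite("pics/s6.png",cv2.resize(s[180:370,130:380],None,fx=3.1,fy=3.1,interpolation=cv2.INTER_CUBIC))
E
```

```text
along -76.0 across 69.2 r 22.3
along 107.0 across 70.0 r 22.3
mid [15.47835818 69.60329035] rel ang 0.24128007560343415
along -80.0 across 34.0 r 22.0
along 110.0 across 34.6 r 22.0
mid [15.01589723 34.29467589] rel ang 0.20322325978612366
[ 0.58247221 -0.04121514  0.17621437] 15.776908109226277 92.48776333159199
```

View pics/s6.png

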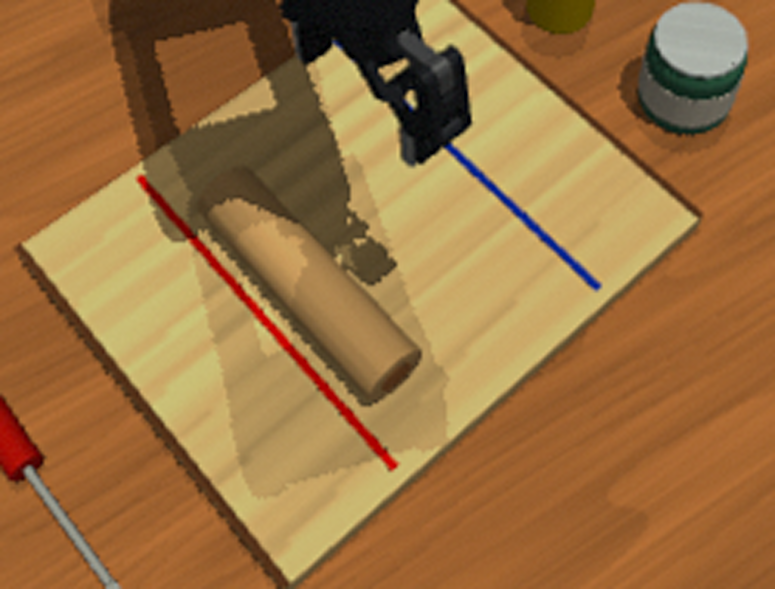

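The scene view shows the stock parallel to the red line, about 34 mm short as predicted. Two more strokes of about 34 mm each should finish it.

```bash
python3 -m jog '[[0,10,-10,0,0,0,-1],[0,15,-12,0,0,0,-1],[0,20,-12,0,0,0,-1],[0,25,-12,0,0,0,-1],[0,25,-5.5,0,0,0,-1],[0,20,0,0,0,0,-1],[0,8,0,0,0,0,-1],[0,0,0,0,0,0,-1]]'; python3 -m jog '[[0,0,0,0,0,0,-1],[0,0,0,0,0,0,-1]]'
```

```text
time_s: 16.85
eef_pos: [0.5899, -0.092, 0.0513]
eef_rot: [0.705, -0.704, -0.059, 0.062]
wrist_force: [-1.3, 0.0, -0.0]
opening: 0.997
time_s: 17.02
eef_pos: [0.5924, -0.092, 0.0548]
eef_rot: [-0.704, 0.705, 0.061, -0.061]
wrist_force: [-0.2, -0.2, -0.2]
opening: 1.0
```

```bash
python3 -m jog '[[0,2,0,0,0,0,-1],[0,1.5,0,0,0,0,-1],[0,1,0,0,0,0,-1],[0,0.6,0,0,0,0,-1],[0,0.4,0,0,0,0,-1],[0,0.3,0,0,0,0,-1],[0,0,0,0,0,0,-1],[0,0,0,0,0,0,-1]]'
```

```text
time_s: 17.68
eef_pos: [0.5923, -0.0917, 0.0496]
eef_rot: [-0.704, 0.705, 0.061, -0.061]
wrist_force: [-2.1, 0.7, 5.1]
opening: 0.996
```

```bash
python3 -m jog '[[0,0.2,-3,0,0,0,-1],[0,0,-5,0,0,0,-1],[0,0,-5,0,0,0,-1],[0,0,-6,0,0,0,-1],[0,0,-5,0,0,0,-1],[0,0,-5,0,0,0,-1],[0,0,-3,0,0,0,-1],[0,0,-2,0,0,0,-1]]'; python3 -m jog '[[0,0,0,0,0,0,-1],[0,-4,0,0,0,0,-1],[0,-15,0,0,0,0,-1],[0,-25,10,0,0,0,-1],[0,-25,15,0,0,0,-1],[0,-25,15,0,0,0,-1],[0,-20,15,0,0,0,-1],[0,-15,15,0,0,0,-1]]'; python3 -m jog '[[0,0,0,0,0,0,-1],[0,0,0,0,0,0,-1],[0,0,0,0,0,0,-1]]'
python3 - <<'E'
from h import *
o=get_obs();print(o['eef_pos'],o['wrist_force'])
m=camera_model("wrist");np.save("wm7.npy",m["pose"])
w=camera("wrist");cv2.imwrite("pics/w7.png",w)
im=w[200:350,150:400]
cv2.imwrite("pics/w7c.png",cv2.resize(im,None,fx=3.2,fy=3.2,interpolation=cv2.INTER_CUBIC))
E
```

```text
time_s: 18.35
eef_pos: [0.5982, -0.1259, 0.0497]
eef_rot: [-0.704, 0.705, 0.061, -0.061]
wrist_force: [-1.5, -0.5, 7.1]
opening: 1.0
time_s: 19.02
eef_pos: [0.5864, -0.0555, 0.18]
eef_rot: [-0.704, 0.705, 0.062, -0.06]
wrist_force: [-0.3, -0.1, -0.6]
opening: 0.998
time_s: 19.27
eef_pos: [0.5854, -0.0563, 0.1767]
eef_rot: [0.705, -0.704, -0.061, 0.061]
wrist_force: [0.8, 0.4, -0.5]
opening: 1.003
[ 0.58537346 -0.05626086  0.1766696 ] [ 0.76754065  0.4107649  -0.4735318 ]
```

View pics/w7c.png

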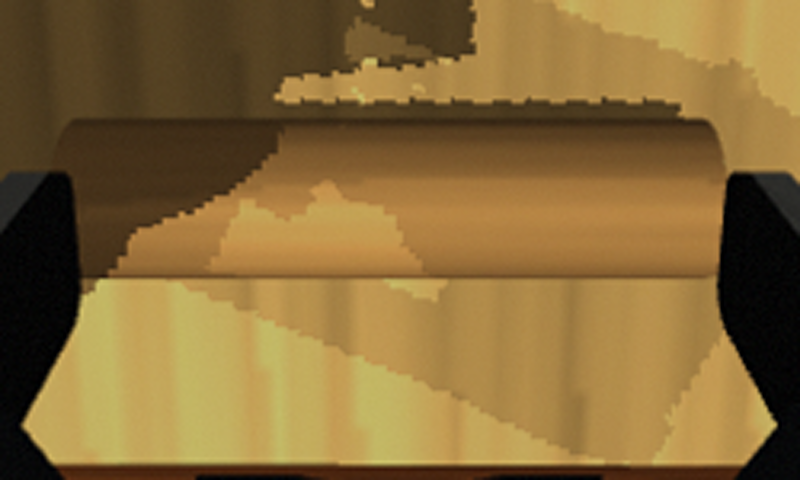

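```bash
python3 - <<'E'
from h import *
wm2(np.load("wm7.npy"),[(167,237.2),(377,237.2)],[(167,286.6),(377,286.6)])
o=get_obs();p=o['eef_pos'];d=p-np.array([.58261,-.13504,.018]);u=np.array([.9855,.1696,0]);n=np.array([-.1696,.9855,0])
print(p,d@u*1e3,d@n*1e3)
E
```

```text
along -80.1 across 16.6 r 22.0
along 110.2 across 17.3 r 22.0
mid [15.0536827  16.98429393] rel ang 0.20466575798812825
[ 0.58513553 -0.05645764  0.1761768 ] 15.816481946159234 77.01458446141532
```

```bash
python3 -m jog '[[0,10,-10,0,0,0,-1],[0,15,-12,0,0,0,-1],[0,20,-12,0,0,0,-1],[0,25,-12,0,0,0,-1],[0,25,-7.5,0,0,0,-1],[0,20,0,0,0,0,-1],[0,6,0,0,0,0,-1],[0,0,0,0,0,0,-1]]'; python3 -m jog '[[0,2,0,0,0,0,-1],[0,1,0,0,0,0,-1],[0,1,0,0,0,0,-1],[0,1,0,0,0,0,-1],[0,0.8,0,0,0,0,-1],[0,0.6,0,0,0,0,-1],[0,0,0,0,0,0,-1],[0,0,0,0,0,0,-1]]'
```

```text
time_s: 19.98
eef_pos: [0.5925, -0.109, 0.0529]
eef_rot: [0.706, -0.704, -0.058, 0.063]
wrist_force: [0.5, 0.5, -0.3]
opening: 1.005
time_s: 20.65
eef_pos: [0.5951, -0.1087, 0.0504]
eef_rot: [-0.704, 0.705, 0.061, -0.061]
wrist_force: [1.0, 0.3, 1.4]
opening: 0.999
```

```bash
python3 -m jog '[[0,0.5,0,0,0,0,-1],[0,0.5,0,0,0,0,-1],[0,0.4,0,0,0,0,-1],[0,0,0,0,0,0,-1]]'
```

```text
time_s: 20.98
eef_pos: [0.5953, -0.109, 0.0496]
eef_rot: [-0.704, 0.705, 0.061, -0.061]
wrist_force: [-3.3, -0.7, 5.8]
opening: 1.007
```

```bash
python3 -m jog '[[0,0.1,-3,0,0,0,-1],[0,0,-5,0,0,0,-1],[0,0,-5,0,0,0,-1],[0,0,-6,0,0,0,-1],[0,0,-5,0,0,0,-1],[0,0,-5,0,0,0,-1],[0,0,-3,0,0,0,-1],[0,0,-2,0,0,0,-1]]'; python3 -m jog '[[0,0,0,0,0,0,-1],[0,-4,0,0,0,0,-1],[0,-15,0,0,0,0,-1],[0,-25,10,0,0,0,-1],[0,-25,15,0,0,0,-1],[0,-25,15,0,0,0,-1],[0,-20,15,0,0,0,-1],[0,-15,15,0,0,0,-1]]'; python3 -m jog '[[0,0,0,0,0,0,-1],[0,0,0,0,0,0,-1],[0,0,0,0,0,0,-1]]'
python3 - <<'E'
from h import *
o=get_obs();print(o['eef_pos'],o['wrist_force'])
m=camera_model("wrist");np.save("wm8.npy",m["pose"])
w=camera("wrist");cv2.imwrite("pics/w8.png",w)
im=w[200:350,150:400]
cv2.imwrite("pics/w8c.png",cv2.resize(im,None,fx=3.2,fy=3.2,interpolation=cv2.INTER_CUBIC))
s=camera("scene");cv2.imwrite("pics/s8.png",cv2.resize(s[180:370,130:380],None,fx=3.1,fy=3.1,interpolation=cv2.INTER_CUBIC))
E
```

```text
time_s: 21.65
eef_pos: [0.6012, -0.1432, 0.0497]
eef_rot: [-0.704, 0.705, 0.061, -0.061]
wrist_force: [-1.7, -0.6, 6.5]
opening: 0.998
time_s: 22.32
eef_pos: [0.5894, -0.0728, 0.1801]
eef_rot: [-0.704, 0.705, 0.062, -0.06]
wrist_force: [0.8, -0.4, 0.2]
opening: 1.001
time_s: 22.57
eef_pos: [0.5884, -0.0735, 0.1768]
eef_rot: [0.705, -0.704, -0.061, 0.061]
wrist_force: [-0.4, 0.0, -0.9]
opening: 1.002
[ 0.58840685 -0.0735337   0.17676835] [-0.38583447  0.01473351 -0.9243411 ]
```

View pics/w8c.png

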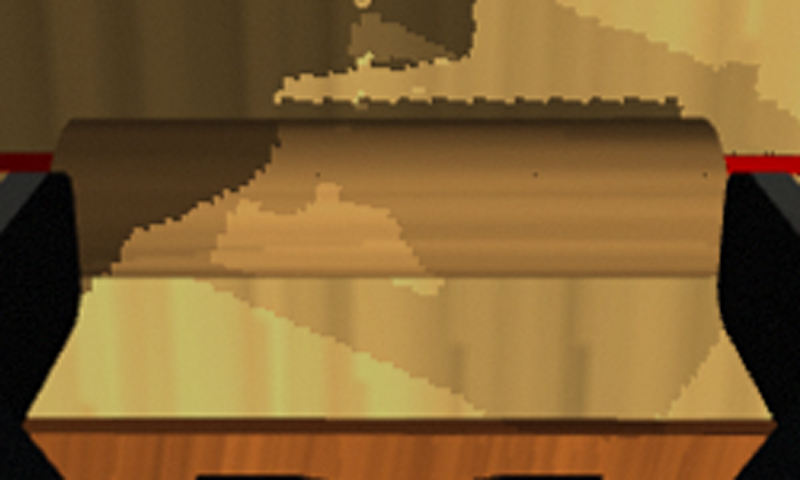

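View pics/s8.png

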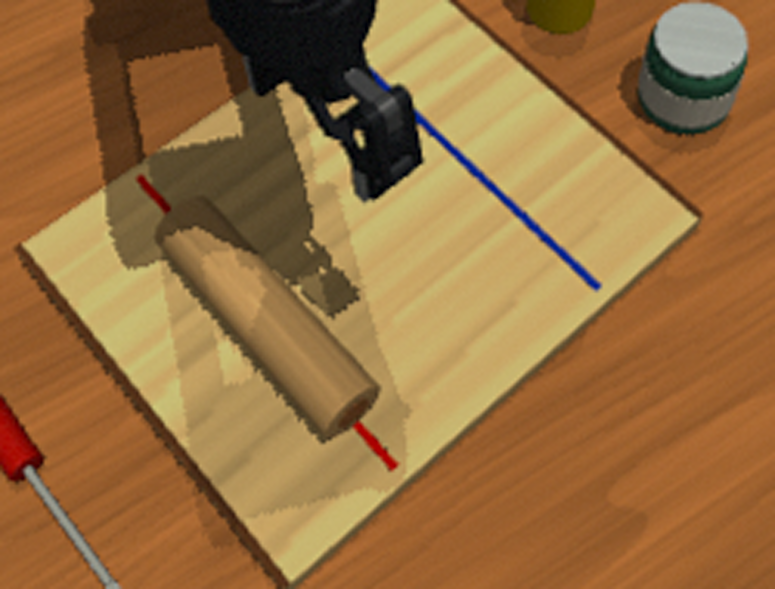

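```bash
python3 - <<'E'
from h import *
P=np.load("wm8.npy")
wm2(P,[(167,237.2),(377,237.2)],[(167,286.4),(377,286.4)])
wrist_measure(P,[(167,237.2),(377,237.2)],[(167,286.4),(377,286.4)],[(158,250.2),(388,250.9)])
o=get_obs();p=o['eef_pos'];d=p-np.array([.58261,-.13504,.018]);u=np.array([.9855,.1696,0]);n=np.array([-.1696,.9855,0])
print(p,d@u*1e3,d@n*1e3)
cv2.imwrite("pics/w8d.png",cv2.resize(cv2.imread("pics/w8.png")[230:295,140:410],None,fx=2.96,fy=6,interpolation=cv2.INTER_CUBIC))
E
```

```text
along -80.1 across -0.8 r 21.9
along 110.2 across -0.1 r 21.9
mid [15.0695857  -0.45762466] rel ang 0.20316361299245167
red-vs-top check across mm -1.7 ang 9.76
along -80.1 across -1.5 half-angle r est mm 21.9
along 110.2 across -0.8 half-angle r est mm 21.9
mid [15.06880181 -1.14094726] rel ang 0.1890117017029081
[ 0.58804358 -0.07380772  0.17606448] 15.73978478164206 59.42287444554164
```

View pics/w8d.png

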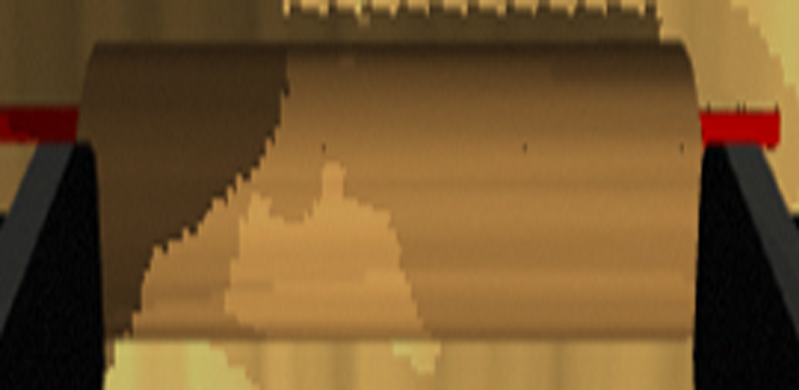

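Measured within about 1 mm of centred and 0.2° of parallel, with the red line visible at both ends. I'll lift and withdraw the hand for an unobstructed top check.

```bash
python3 -m jog '[[0,-25,0,0,0,0,-1],[0,-25,0,0,0,0,-1],[0,-15,0,0,0,0,-1],[-20,0,-24,0,0,0,-1],[-25,0,-29,0,0,0,-1],[-25,0,-29,0,0,0,-1],[-25,0,-29,0,0,0,-1],[-25,0,-29,0,0,0,-1]]'; python3 -m jog '[[-25,0,-29,0,0,0,-1],[-25,0,-29,0,0,0,-1],[-25,0,-29,0,0,0,-1],[-25,0,-29,0,0,0,-1],[-25,0,-29,0,0,0,-1],[-15,0,-18,0,0,0,-1],[0,0,0,0,0,0,-1],[0,0,0,0,0,0,-1]]'
python3 - <<'E'
from h import *
o=get_obs();print(o['eef_pos'],o['wrist_force'])
t=camera("top");cv2.imwrite("pics/t9.png",t);cv2.imwrite("pics/t9c.png",cv2.resize(t[115:265,280:400],(480,600),interpolation=cv2.INTER_CUBIC))
E
```

```text
time_s: 23.33
eef_pos: [0.493, -0.2334, 0.2414]
eef_rot: [0.705, -0.704, -0.06, 0.061]
wrist_force: [-0.4, -1.1, -0.2]
opening: 1.003
time_s: 24.0
eef_pos: [0.3833, -0.4176, 0.2412]
eef_rot: [0.705, -0.704, -0.059, 0.06]
wrist_force: [-0.3, 0.1, -0.8]
opening: 1.001
[ 0.38325986 -0.41757176  0.24123051] [-0.25511505  0.07494369 -0.76535861]
```

View pics/t9.png

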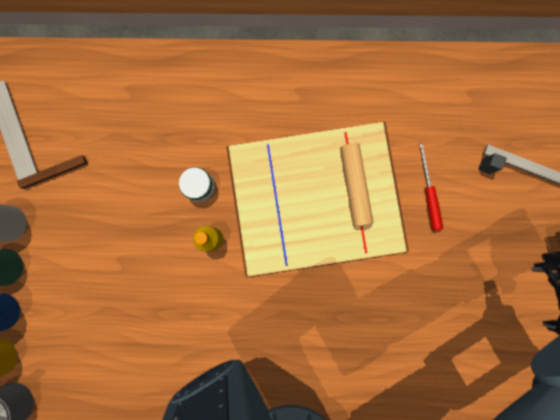

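View pics/t9c.png

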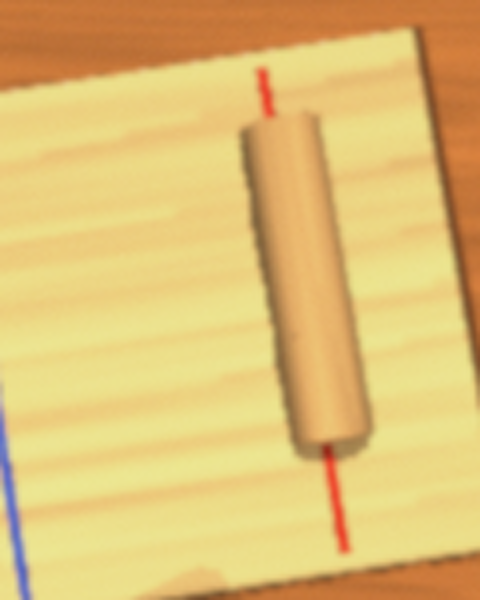

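```bash
python3 - <<'E'
from h import *
f=lambda p:(280+p[0]/4,115+p[1]/4)
report("top",[f((262,68)),f((345,552))],[f((285.8,150)),f((333.2,430))])
E
```

```text
red [array([ 0.71993865, -0.1116583 ,  0.018     ]), array([ 0.4452851 , -0.15841453,  0.018     ])] len 0.27860495743365116 ang 9.661249003563995
stock [array([ 0.66786248, -0.12203393,  0.0405    ]), array([ 0.51209496, -0.14813209,  0.0405    ])] len 0.15793870251639605
 along 86.2 across -1.5 mm
 along -71.7 across -1.1 mm
 along 7.3 across -1.3 mm
 stock ang 9.511311255789256 centre [ 0.58997872 -0.13508301  0.0405    ] redmid [ 0.58261188 -0.13503641  0.018     ]
```

```bash
python3 -c "
from bench import *
print(get_obs()['time_s'],hand_in())"
```

```text
the job is handed in; nothing more can be done
24.05 None
```

The stock is on the red line, and I handed the job in at about 24 s of the 54 s. I rolled it there in five light strokes (5–9 N) of the open fingertips on its crown, turning it parallel during the first stroke.

**What went wrong:** my first push, on its upper shoulder, wedged the fingertips. The upward wrist force reached about 35 N before I backed off, and the stock ended up about 4 mm farther from the line. I aimed that contact above the middle and never pinched or lifted the stock.

**Last checks:**

| Check | Top view, hand away | Wrist view, just before withdrawing |
|---|---|---|
| Off centre across the line | 1.3 mm | 0.5–1.1 mm |
| Out of parallel | about 0.15° | about 0.2° |

- **Line at both ends:** red shows at both ends of the stock, but not equally. The stock lies about 15 mm off centre along the line, toward the end away from the robot. I did not correct this.
- **Other things:** the glue, tin and driver look unmoved in the top picture. The hand was well clear of everything.

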